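Make up two analyser test kits

ROBOT

A 6-joint arm with a two-finger parallel gripper is mounted at the origin on the work surface. World frame = base frame: x ahead of the robot, y to its left, z up, the work surface at z = 0. Lengths are in mm, angles in rad, forces in N, time in s.
With the tool pointing down it reaches from about 400 to 925 mm from the base axis. Payload 12.5 kg.
Tool frame: the origin (TCP) lies midway between the tips of the shut fingers; the grasp point (between the pads) lies 19 mm behind it; z points along the fingers, y is the line along which they close (so a half turn about z gives the same grasp; the last joint's range is limited). The gripper opens to 95 mm and grips with 3 to 60 N. Pads are 20 mm wide; open, the fingers measure 119 mm over their backs; the gripper's body (75 mm by 180 mm) begins 59 mm behind the grasp point.
Start: joints at [1.19, 0.491, 1.559, -0, 1.092, -0.106], TCP at [169.579, 601.573, 214.661] pointing down, gripper open.
Joint ranges: [-3.1, 3.1], [-0.84, 2.19], [0.05, 2.79], [-1.13, 4.28], [0.06, 2.93], [-2.69, 2.69]. Speed limits (rad/s): [2.22, 2.22, 2.79, 3.14, 3.14, 3.14].

INTERFACE

Orientations are given as [roll, pitch, yaw] about the fixed x, y, z axes, in that order (R = Rz(yaw) Ry(pitch) Rx(roll)).
In Python, from cell import * gives the robot as it stands. The module is installed in compiled form; this text tells all that it offers.
- The arm moves only by the tool arm_command, never from a script. Its arguments are lists of equal length, an entry for each row: "delta_pos": the shift along the world's x, y, z in units of 250 mm (1.0 is 250 mm), a list of three; "delta_rot": the turn, a rotation vector about the world's x, y, z in units of 90 degrees (1.0 is 90 degrees), a list of three; "claw": the closure, from 0 (fully open) to 1 (shut). In form: {"delta_pos": [[tx, ty, tz], ...], "delta_rot": [[wx, wy, wz], ...], "claw": [claw, ...]}. A call has exactly 5 rows; each row is the pose to reach, as a shift and turn from the pose commanded when the call began; what a row does not reach only later rows make up. A row lasts 1/12 s, in which the tool goes at most 41.7 mm and 7.16 degrees, less where a joint would pass 70% of its speed; a pose out of reach is approached as far as the arm can. A call with a number of a shift or a turn outside -1 to 1 is refused whole. A call with a gripper value outside its range is refused whole. The fingers move at their own pace and stop on an object; the grip force is fixed at half the most. Time passes only in rows, so rows that repeat a pose let the fingers close, or fill a call up. It gives the time, the measured TCP pose, the force, the opening and the grip force at its end, in the units of the state.
- state(): the state, without advancing time (a new reading comes with each control period).
- read_camera(name): name is "scene" or "side" or "wrist"; returns the picture (420x560x3 uint8, red, green, blue); there is no depth.
- calibration(name): a dict with "camera_matrix" (3x3 intrinsics, pixels), "k1" (the pictures are not rectified: a ray, as slopes to the right and down, at radius r is drawn at 1 + k1 r^2 times it, then the intrinsics apply), "T" (4x4, takes a point from camera to world coordinates). Camera axes: x right, y down, z forward; pixel columns grow to the right and rows downward; lengths in mm; the calibration is good to about 2 mm. A picture is of the moment at which its call begins: read the wrist's pose just before it. calibration takes no time and is no camera call; for the wrist camera it gives the pose at the moment of the call.
- job_done(): hands the job in; it is judged then, once.
The state is a dict: "t": time; "joints": joint angles; "qvel": joint speeds; "tau": joint torques, N m; "eef_pos": TCP position; "tcp_rot": TCP orientation; "ft_force": force on the tool from outside, world axes, zero at the start; "moment": the same for the moment, N m; "opening": opening from 0.0 (shut) to 1.0 (fully open); "grip_force": force on a finger pad.
Only numpy, scipy, OpenCV 4.12 (cv2) and the standard library are available. Lean on these libraries where they do the work, as an engineer would, in place of code of your own. Each camera call takes 0.05 s, during which the arm holds its last target. There are 200 camera calls.

TASK

Make up two kits from the stock standing on the bench: the red-capped vial, the amber bottle and the cream cartridge with the light-blue top go into the blue tray, and the green-capped vial and the black cartridge go into the orange tray. Set each thing down upright in a pocket of its own, without dropping it or knocking it over, and leave the yellow-capped vial standing where it is.

Things in the scene. Friction and masses are not known exactly. Their poses are not given: they have to be found in the camera images.
- tray_blue: blue plastic kit tray, fixed, 160 mm long (its y) x 56 wide (its x) x 20 high, open on top; walls, dividers and floor 4 mm thick; three pockets of 48 x 48 mm in a row along y. Origin: centre of its underside, on the bench; pocket centres at x = 0, y = -52, 0, +52 mm; pocket floor at z = 4, wall tops at z = 20. Its y is at most 20 degrees from world +y.
- tray_orange: orange plastic kit tray, fixed, 108 mm long (its y) x 56 wide (its x) x 20 high, open on top; walls, dividers and floor 4 mm thick; two pockets of 48 x 48 mm in a row along y. Origin: centre of its underside, on the bench; pocket centres at x = 0, y = -26, +26 mm; pocket floor at z = 4, wall tops at z = 20. Its y is at most 20 degrees from world +y.
- vial_red: red-capped glass vial, upright cylinder 30 mm in diameter and 60 mm tall: clear glass with a white paper label up to 46 mm, then a red screw cap, 50 g. Origin: centre of its underside, z up along its axis. Starts standing on the bench (z = 0).
- vial_green: green-capped glass vial, upright cylinder 30 mm in diameter and 60 mm tall: clear glass with a white paper label up to 46 mm, then a green screw cap, 50 g. Origin: centre of its underside, z up along its axis. Starts standing on the bench (z = 0).
- vial_yellow: yellow-capped glass vial, upright cylinder 30 mm in diameter and 60 mm tall: clear glass with a white paper label up to 46 mm, then a yellow screw cap, 50 g. Origin: centre of its underside, z up along its axis. Starts standing on the bench (z = 0). Not part of any kit.
- bottle_amber: small amber (brown) glass bottle with a white paper label, cylinder 30 mm in diameter up to 52 mm, then a shoulder and a narrow white cap 19 mm in diameter; 72 mm tall in all, 60 g. Origin: centre of its underside, z up along its axis. Starts standing on the bench (z = 0).
- cart_blue: square sensor cartridge, cream-white with a light-blue top, upright block 30 x 30 mm in plan and 58 mm tall (cream body, light-blue top and label; the straight 30 mm sides go up to 50 mm, the top step is 26 mm square), 50 g. Origin: centre of its underside, z up; its x and y axes are square to its side faces. Starts standing on the bench (z = 0).
- cart_black: square sensor cartridge, all black, upright block 30 x 30 mm in plan and 58 mm tall (black body and top, a small steel dot on top; the straight 30 mm sides go up to 50 mm, the top step is 26 mm square), 50 g. Origin: centre of its underside, z up; its x and y axes are square to its side faces. Starts standing on the bench (z = 0).

How it is judged (in metres and radians):
At the end, for the whole second after the job is handed in: Red vial, amber bottle and cream cartridge in the blue tray, green vial and black cartridge in the orange: origin inside the tray, under 10 mm above its underside, within 0.12 rad of upright, under 20 mm/s. Yellow vial upright (0.12 rad), at rest, within 20 mm of its start (x of vial_red in the frame of tray_blue between -0.024 and 0.024 m and y of vial_red in the frame of tray_blue between -0.078 and 0.078 m and z of each of vial_red, bottle_amber, cart_blue in the frame of tray_blue below 0.01 m and angle between each of vial_red, bottle_amber, cart_blue, vial_green, cart_black, vial_yellow's own z axis and vertical below 0.12 rad and linear speed of each of vial_red, bottle_amber, cart_blue, vial_green, cart_black, vial_yellow below 0.02 m/s and x of bottle_amber in the frame of tray_blue between -0.024 and 0.024 m and y of bottle_amber in the frame of tray_blue between -0.078 and 0.078 m and x of cart_blue in the frame of tray_blue between -0.024 and 0.024 m and y of cart_blue in the frame of tray_blue between -0.078 and 0.078 m and x of vial_green in the frame of tray_orange between -0.024 and 0.024 m and y of vial_green in the frame of tray_orange between -0.052 and 0.052 m and z of each of vial_green, cart_black in the frame of tray_orange below 0.01 m and x of cart_black in the frame of tray_orange between -0.024 and 0.024 m and y of cart_black in the frame of tray_orange between -0.052 and 0.052 m and distance of vial_yellow from where it was at the start of the episode below 0.02 m); the robot touches nothing.
It fails at once if a thing of the kits is let go or thrown with its underside more than 40 mm above the bench ((height (world z) of vial_red above 0.04 m and contact force between vial_red and the fingers below 0.02 N) or (height (world z) of bottle_amber above 0.04 m and contact force between bottle_amber and the fingers below 0.02 N) or (height (world z) of cart_blue above 0.04 m and contact force between cart_blue and the fingers below 0.02 N) or (height (world z) of vial_green above 0.04 m and contact force between vial_green and the fingers below 0.02 N) or (height (world z) of cart_black above 0.04 m and contact force between cart_black and the fingers below 0.02 N)).
It fails at once if a thing of the kits or the yellow-capped vial is knocked over (angle between any of vial_red, bottle_amber, cart_blue, vial_green, cart_black, vial_yellow's own z axis and vertical above 0.8 rad).
It fails at once if the yellow-capped vial is moved more than 20 mm (distance of vial_yellow from where it was at the start of the episode above 0.02 m).
It also fails if it takes over 128 s, if anything falls off the work surface, if the arm or the gripper's body presses on something with over 40 N, if the wrist force passes 120 N, or if a joint passes its speed limit or range.

## Working session

There is one attempt and no reset: what is moved stays moved. The work goes in short steps, Python scripts to look and compute and a tool call to move; the robot and the scene stay as the last step left them, time stands still between calls to the robot, and variables do not carry over. Pictures are saved under pics/ and viewed, at most 14 in all, crops included, and the job is handed in when it is done.

Besides the shell and the picture viewer there is one more tool, called after ">>>" by a JSON object that holds its "method" and its "body", one argument or row to a line. arm_command: Moves the arm, as the interface text tells. Shifts and turns lie within -1 to 1; 1 stands for 250 mm of shift or 90 degrees of turn. Its arguments: {"type":"object","properties":{"delta_pos":{"type":"array"},"delta_rot":{"type":"array"},"claw":{"type":"array"}},"required":["delta_pos","delta_rot","claw"]}

```bash
mkdir -p pics
python3 - <<'E'
from cell import *
import cv2
for n in ("scene","side","wrist"):
    cv2.imwrite(f"pics/{n}0.png",read_camera(n)[:,:,::-1])
    c=calibration(n);print(n,c["camera_matrix"].tolist(),c["k1"],c["T"].round(3).tolist())
s=state();print({k:s[k] for k in("t","eef_pos","tcp_rot","opening")})
E
```

```text
scene [[419.3777014440819, 0.0, 280.6150743384837], [0.0, 419.3777014440819, 217.05279277282574], [0.0, 0.0, 1.0]] -0.03971303941042905 [[-0.242, 0.665, -0.706, 1086.477], [0.97, 0.167, -0.176, 129.619], [0.001, -0.728, -0.686, 531.274], [0.0, 0.0, 0.0, 1.0]]
side [[434.17603986140153, 0.0, 281.43355717658943], [0.0, 434.17603986140153, 210.06096793161998], [0.0, 0.0, 1.0]] -0.06997330780154927 [[-0.804, -0.477, 0.354, 305.353], [-0.594, 0.629, -0.502, 420.362], [0.017, -0.614, -0.789, 657.57], [0.0, 0.0, 0.0, 1.0]]
wrist [[311.78014786463217, 0.0, 274.8467904003246], [0.0, 311.78014786463217, 204.3884733298777], [0.0, 0.0, 1.0]] -0.033839142688043534 [[0.272, 0.929, 0.25, 99.835], [0.962, -0.262, -0.071, 621.733], [-0.001, 0.26, -0.966, 384.28], [0.0, 0.0, 0.0, 1.0]]
{'t': 0.15, 'eef_pos': array([169.50447794, 601.39478356, 214.19891273]), 'tcp_rot': array([-3.14076982e+00, -7.64802166e-05,  2.86679052e+00]), 'opening': 1.0003512534767265}
```

View pics/scene0.png

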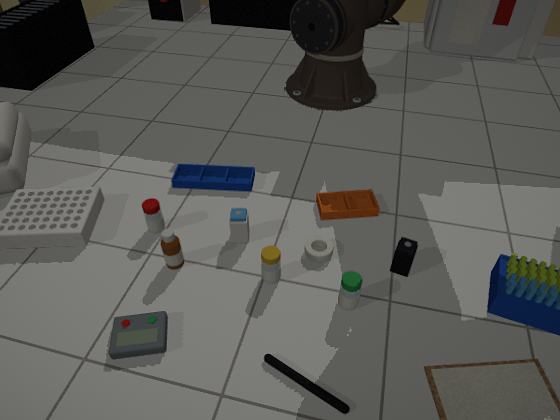

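View pics/side0.png

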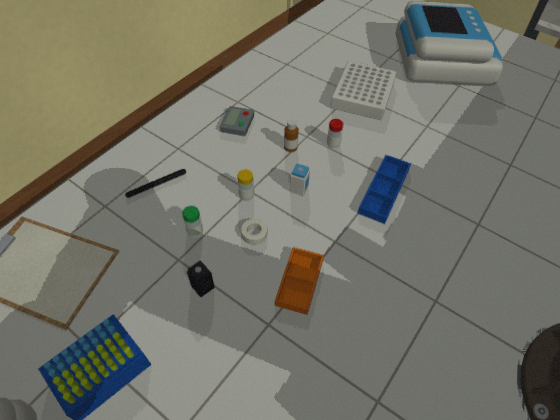

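View pics/wrist0.png

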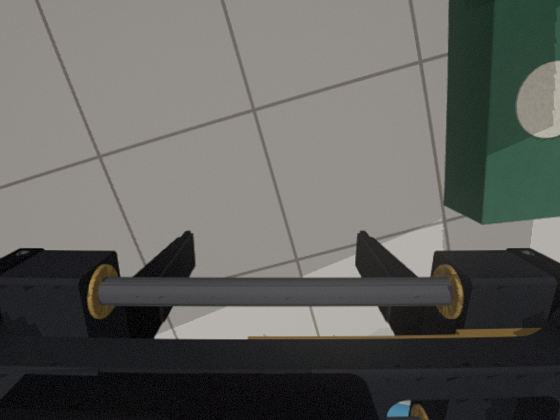

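The scene picture shows the red vial (152,215), amber bottle (172,250), cream cartridge (239,224), yellow vial (270,265), green vial (350,290) and black cartridge (403,256). The blue tray is at (214,177) and the orange tray at (347,204). The side picture shows the same things, while the wrist picture shows only floor and a green box. Next I'll enlarge crops of the two fixed views.

Run:
```python
import cv2
def crop(n,x,y,w,h,k):
    i=cv2.imread(f"pics/{n}0.png")[y:y+h,x:x+w]
    i=cv2.resize(i,None,fx=k,fy=k,interpolation=cv2.INTER_CUBIC)
    for u in range(0,w,20): cv2.line(i,(u*k,0),(u*k,6),(0,0,255),1);cv2.putText(i,str(x+u),(u*k,16),0,.35,(0,0,255))
    for v in range(0,h,20): cv2.line(i,(0,v*k),(6,v*k),(0,0,255),1);cv2.putText(i,str(y+v),(8,v*k+4),0,.35,(0,0,255))
    cv2.imwrite(f"pics/{n}_{x}.png",i)
crop("scene",140,160,160,130,5)
crop("scene",280,180,150,135,5) if 0 else crop("scene",290,185,150,120,5)
crop("side",160,110,200,150,4)
crop("side",180,150,240,170,3)
```

```text
(no output)
```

View pics/scene_140.png

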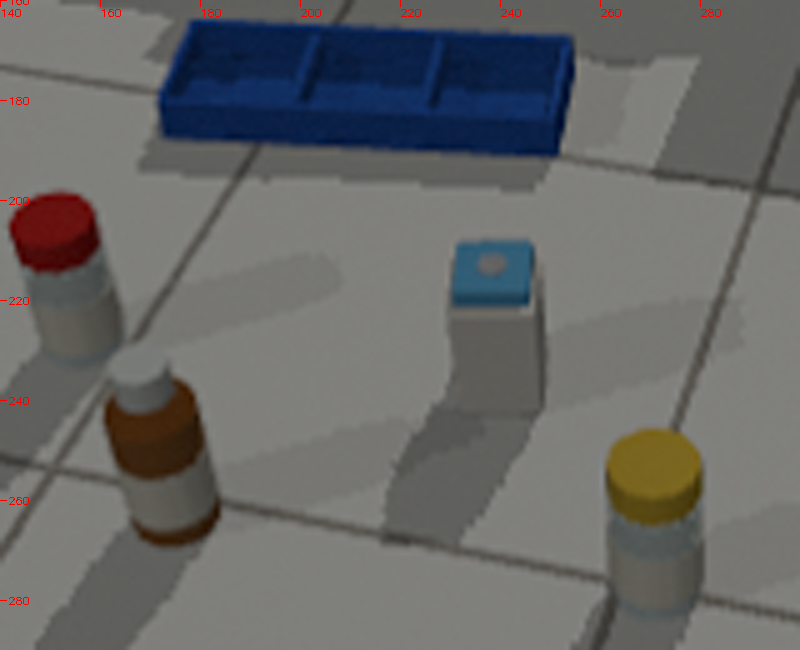

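View pics/scene_290.png

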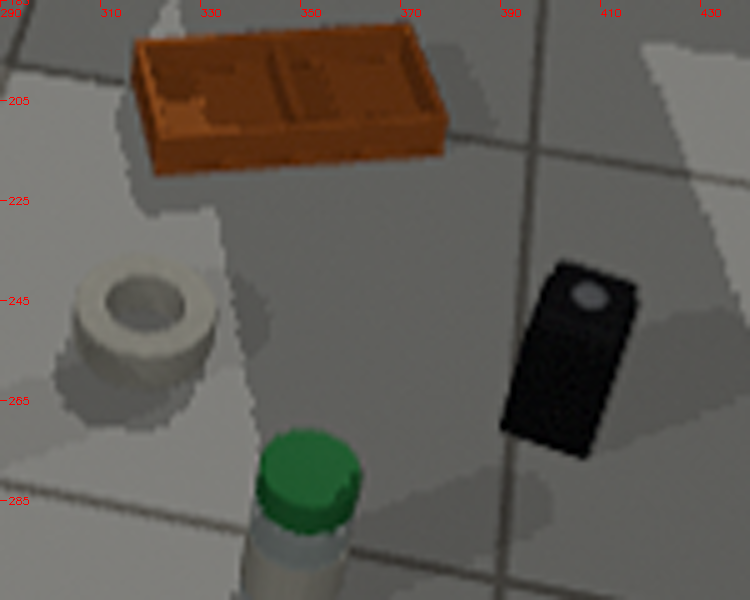

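View pics/side_160.png

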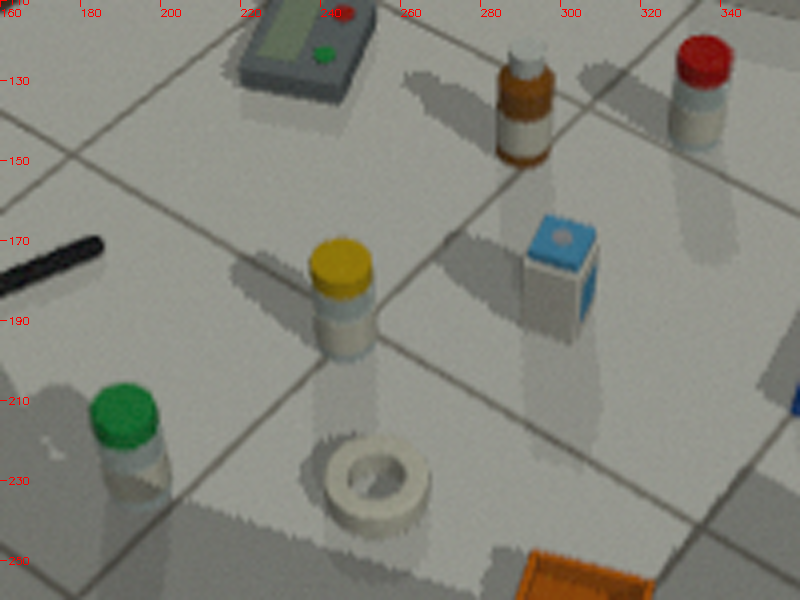

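View pics/side_180.png

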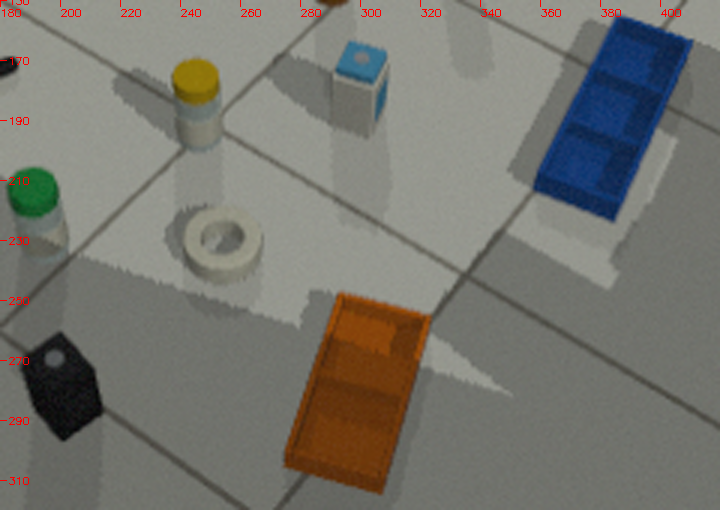

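The crops give cap-top centres in scene / side pixels:
- red: (150.8,203.4) / (336.5,123.5)
- amber: (168.4,232.6) / (292.2,121.8)
- cream: (238.4,212.8) / (300.5,169.3)
- yellow: (271,252) / (245.3,174.5)
- green: (351.8,278.4) / (191,211.8)
- black: (408,244.2) / (198,269.3)

I also read the tray rim corners and cartridge edges; they go into the code below.

```bash
cat > geo.py <<'E'
import numpy as np, cv2, cell
def ray(c,uv):
    K,k=np.array(c["camera_matrix"]),c["k1"]; T=np.array(c["T"])
    p=cv2.undistortPoints(np.array([[uv]],float),K,np.array([k,0,0,0,0.]))[0,0]
    d=T[:3,:3]@[*p,1]; return T[:3,3],d/np.linalg.norm(d)
def tri(obs):
    A=0;b=0
    for c,uv in obs:
        o,d=ray(c,uv);P=np.eye(3)-np.outer(d,d);A=A+P;b=b+P@o
    return np.linalg.solve(A,b)
def plane(c,uv,z):
    o,d=ray(c,uv); return o+d*(z-o[2])/d[2]
E
python3 - <<'E'
from geo import *
S=cell.calibration("scene");D=cell.calibration("side")
t=dict(red=((150.8,203.4),(336.5,123.5)),amber=((168.4,232.6),(292.2,121.8)),cream=((238.4,212.8),(300.5,169.3)),yellow=((271,252),(245.3,174.5)),green=((351.8,278.4),(191,211.8)),black=((408,244.2),(198,269.3)))
for n,(a,b) in t.items():
    h=dict(amber=72,cream=58,black=58).get(n,60)
    print(n,tri([(S,a),(D,b)]).round(1),plane(S,a,h)[:2].round(1),plane(D,b,h)[:2].round(1))
tr=dict(blue=([(178,164.4),(254.4,167.6),(251.4,186),(172.4,181.4)],[(410.7,163.3),(385.3,219.3),(359,209.3),(386.7,155)]),
 orange=([(316.6,193.4),(372,190),(379.4,210.2),(320.8,215)],[(324,255.3),(308,310.7),(275.3,301.7),(293.7,248)]))
for n,(a,b) in tr.items():
    P=np.array([tri([(S,x),(D,y)]) for x,y in zip(a,b)])
    print(n,P.round(1).tolist(),"c",P.mean(0).round(1))
    for e,q in((S,a),(D,b)):
        Q=np.array([plane(e,x,20)[:2] for x in q]);y=Q[1]+Q[2]-Q[0]-Q[3];x=Q[2]+Q[3]-Q[0]-Q[1]
        print("  c",Q.mean(0).round(1),"yaw by y",np.degrees(np.arctan2(-y[0],y[1])).round(1),"by x",np.degrees(np.arctan2(x[1],x[0])).round(1),"len",np.linalg.norm(y)/2,np.linalg.norm(x)/2)
def edge(n,c,z,a,b):
    p,q=plane(c,a,z),plane(c,b,z);d=q-p;print(n,p[:2].round(1),q[:2].round(1),"len",np.linalg.norm(d).round(1),"yaw mod 90",(np.degrees(np.arctan2(d[1],d[0]))%90).round(1))
q=[(231.4,208.6),(247,208.2),(246,221),(230.6,220)]
for i in range(4): edge("cream S",S,58,q[i],q[(i+1)%4])
q=[(297.5,163.75),(309.25,168.5),(304.25,177),(292,173)]
for i in range(4): edge("cream D",D,58,q[i],q[(i+1)%4])
edge("cream Dbot",D,0,(291.25,190.75),(303,195.5));edge("cream Sbot",S,0,(230.4,241),(248.4,242.4))
edge("black Stop",S,58,(402.4,237.4),(417.6,242));edge("black Sbot",S,0,(390.4,271),(407.6,276.6))
edge("black Dbot",D,0,(201.3,297),(214,286.7));edge("black Dbot2",D,0,(192.3,285.7),(201.3,297))
E
```

```text
red [ 619.1 -216.    57.3] [ 621.8 -214. ] [ 617.7 -213.1]
amber [ 686.9 -149.6   70.2] [ 689.2 -147.3] [ 686.  -149.2]
cream [604.4 -63.   56.4] [606.  -62.4] [603.6 -61.8]
yellow [677.6  12.7  58.7] [679.   13.4] [676.8  13.1]
green [697.8 137.4  57.8] [699.8 137.8] [696.3 138. ]
black [609.4 214.   57.2] [610.4 214.2] [608.9 214. ]
blue [[452.4, -248.1, 16.2], [426.3, -89.1, 15.8], [478.8, -81.0, 11.8], [504.3, -238.4, 14.5]] c [ 465.4 -164.1   14.6]
  c [ 472.3 -160.6] yaw by y 9.4 by x 12.0 len 157.30582435595812 57.725590316505304
  c [ 464.1 -160. ] yaw by y 9.2 by x 10.2 len 162.98517417553612 51.86872376493583
orange [[475.0, 47.9, 16.1], [438.7, 149.9, 15.9], [490.7, 168.0, 13.4], [527.5, 65.2, 11.5]] c [483.  107.8  14.2]
  c [489.9 108.4] yaw by y 20.2 by x 18.0 len 107.67875841251693 58.779783751418584
  c [481.2 110.1] yaw by y 19.5 by x 20.5 len 107.68479961238383 54.097736573870776
cream S [598.9 -77. ] [591.6 -51.9] len 26.2 yaw mod 90 16.2
cream S [591.6 -51.9] [621.7 -44.2] len 31.1 yaw mod 90 14.4
cream S [621.7 -44.2] [625.6 -69.3] len 25.4 yaw mod 90 8.7
cream S [625.6 -69.3] [598.9 -77. ] len 27.8 yaw mod 90 16.2
cream D [616.5 -70.2] [591.6 -73.6] len 25.1 yaw mod 90 7.7
cream D [591.6 -73.6] [586.8 -49.9] len 24.2 yaw mod 90 11.4
cream D [586.8 -49.9] [610.9 -44.3] len 24.7 yaw mod 90 13.2
cream D [610.9 -44.3] [616.5 -70.2] len 26.6 yaw mod 90 12.2
cream Dbot [613.7 -49.3] [588.  -53.3] len 26.0 yaw mod 90 9.0
cream Sbot [619.5 -76.7] [615.  -45.3] len 31.7 yaw mod 90 8.0
black Stop [597.7 205.2] [602.  228.6] len 23.9 yaw mod 90 79.4
black Sbot [620.1 198.2] [625.3 225.9] len 28.2 yaw mod 90 79.6
black Dbot [597.7 229.7] [593.7 202.5] len 27.4 yaw mod 90 81.5
black Dbot2 [624.2 223.3] [597.7 229.7] len 27.2 yaw mod 90 76.6
```

>>> {"method": "arm_command", "body": {
  "delta_pos": [
    [0.1,-0.12,0],
    [0.2,-0.24,0],
    [0.3,-0.36,0],
    [0.4,-0.48,0],
    [0.5,-0.6,0]
  ],
  "delta_rot": [
    [0,0,-0.05],
    [0,0,-0.1],
    [0,0,-0.15],
    [0,0,-0.2],
    [0,0,-0.24]
  ],
  "claw": [0,0,0,0,0]
}}

```text
t: 0.57
eef_pos: [295.2, 450.0, 214.5]
tcp_rot: [-3.141, 0.0, 2.486]
ft_force: [0.6, 0.1, 0.7]
opening: 1.0
grip_force: 0.0
```

>>> {"method": "arm_command", "body": {
  "delta_pos": [
    [0.1,-0.12,0],
    [0.2,-0.24,0],
    [0.3,-0.36,0],
    [0.4,-0.48,0],
    [0.5,-0.6,0]
  ],
  "delta_rot": [
    [0,0,-0.05],
    [0,0,-0.1],
    [0,0,-0.15],
    [0,0,-0.2],
    [0,0,-0.24]
  ],
  "claw": [0,0,0,0,0]
}}

```text
t: 0.98
eef_pos: [420.4, 299.9, 214.7]
tcp_rot: [3.141, -0.0, 2.109]
ft_force: [0.1, -0.5, -0.3]
opening: 1.0
grip_force: 0.0
```

>>> {"method": "arm_command", "body": {
  "delta_pos": [
    [0.12,-0.12,0],
    [0.24,-0.24,0],
    [0.36,-0.36,0],
    [0.48,-0.48,0],
    [0.5,-0.56,0]
  ],
  "delta_rot": [
    [0,0,-0.05],
    [0,0,-0.1],
    [0,0,-0.15],
    [0,0,-0.2],
    [0,0,-0.24]
  ],
  "claw": [0,0,0,0,0]
}}

```text
t: 1.4
eef_pos: [547.8, 158.9, 214.3]
tcp_rot: [3.14, 0.0, 1.73]
ft_force: [-0.3, 0.6, 0.3]
opening: 1.001
grip_force: 0.0
```

```bash
cat > look.py <<'E'
import sys,pickle
from geo import *
name=sys.argv[1]
s=cell.state();c=cell.calibration("wrist");im=cell.read_camera("wrist")[:,:,::-1]
cv2.imwrite(f"pics/{name}.png",cv2.resize(im,None,fx=1.4,fy=1.4,interpolation=cv2.INTER_CUBIC))
pickle.dump(c,open(f"pics/{name}.pkl","wb"));print(s["t"],s["eef_pos"].round(1),s["tcp_rot"].round(3))
E
python3 look.py w1
```

```text
1.4 [547.8 158.9 214.3] [3.14 0.   1.73]
```

View pics/w1.png

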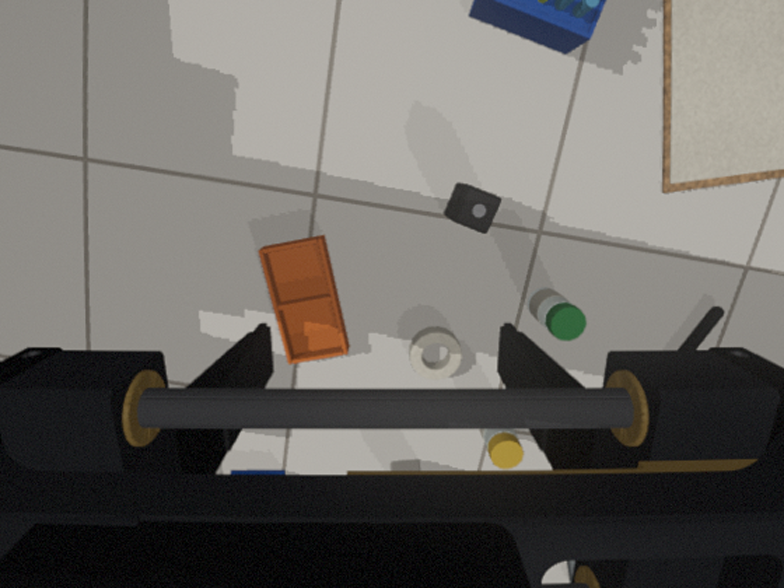

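The wrist view (x1.4) shows orange rim corners at (261,250), (324,236), (348,354) and (288,363), the black dot at (479,211), the green cap at (566,321) and the yellow cap at (506,450).

Run:
```python
from geo import *;import pickle
S=cell.calibration("scene");D=cell.calibration("side");W=pickle.load(open("pics/w1.pkl","rb"))
w=lambda u,v:((u-.2)/1.4,(v-.2)/1.4)
for n,z,p,a,b in(("green",60,w(566,321),(351.8,278.4),(191,211.8)),("black",58,w(479,211),(408,244.2),(198,269.3)),("yellow",60,w(506,450),(271,252),(245.3,174.5))):
    print(n,plane(W,p,z).round(1),tri([(S,a),(D,b),(W,p)]).round(1))
Q=np.array([plane(W,w(*p),20)[:2] for p in((288,363),(261,250),(324,236),(348,354))])
y=Q[1]+Q[2]-Q[0]-Q[3];x=Q[2]+Q[3]-Q[0]-Q[1]
print(Q.round(1).tolist(),Q.mean(0).round(1),np.degrees(np.arctan2(-y[0],y[1])).round(1),np.degrees(np.arctan2(x[1],x[0])).round(1),np.linalg.norm(y)/2,np.linalg.norm(x)/2)
Q=np.array([plane(W,w(*p),58)[:2] for p in((459,183),(501,200),(487,233),(445,214))]);print(Q.round(1).tolist(),Q.mean(0))
print(cell.state()["eef_pos"])
```

```text
green [696.9 139.7  60. ] [697.9 138.   57.8]
black [610.7 212.8  58. ] [610.1 213.6  57.4]
yellow [677.2  17.1  60. ] [677.9  13.5  58.2]
[[477.0, 49.3], [443.8, 149.4], [495.2, 169.6], [529.7, 66.8]] [486.4 108.8] 18.4 19.9 106.97443352681995 55.34113639431394
[[592.0, 230.3], [625.1, 223.3], [620.1, 197.7], [586.2, 206.6]] [605.82803462 214.4648249 ]
[547.40309832 156.5158698  214.0709353 ]
```

>>> {"method": "arm_command", "body": {
  "delta_pos": [
    [0.1,0.08,-0.1],
    [0.2,0.16,-0.2],
    [0.262,0.208,-0.3],
    [0.262,0.208,-0.38],
    [0.262,0.208,-0.38]
  ],
  "delta_rot": [
    [0,0,-0.06],
    [0,0,-0.12],
    [0,0,-0.18],
    [0,0,-0.233],
    [0,0,-0.233]
  ],
  "claw": [0,0,0,0,0]
}}

```text
t: 1.87
eef_pos: [608.4, 213.7, 114.9]
tcp_rot: [-3.135, 0.003, 1.367]
ft_force: [-0.6, -1.1, -0.3]
opening: 0.998
grip_force: 0.0
```

>>> {"method": "arm_command", "body": {
  "delta_pos": [
    [0,0,0],
    [0,0,0],
    [0,0,0],
    [0,0,0],
    [0,0,0]
  ],
  "delta_rot": [
    [0,0,0],
    [0,0,0],
    [0,0,0],
    [0,0,0],
    [0,0,0]
  ],
  "claw": [0,0,0,0,0]
}}

```text
t: 2.28
eef_pos: [610.3, 213.5, 121.0]
tcp_rot: [3.14, -0.001, 1.37]
ft_force: [-0.7, -0.3, -0.1]
opening: 0.998
grip_force: 0.0
```

>>> {"method": "arm_command", "body": {
  "delta_pos": [
    [0,0,-0.1],
    [0,0,-0.2],
    [0,0,-0.3],
    [0,0,-0.36],
    [0,0,-0.384]
  ],
  "delta_rot": [
    [0,0,0],
    [0,0,0],
    [0,0,0],
    [0,0,0],
    [0,0,0]
  ],
  "claw": [0,0,0,0,0]
}}

```text
t: 2.7
eef_pos: [609.2, 213.2, 21.9]
tcp_rot: [-3.139, 0.001, 1.37]
ft_force: [-0.5, 0.6, -0.6]
opening: 1.002
grip_force: 0.0
```

>>> {"method": "arm_command", "body": {
  "delta_pos": [
    [0,0,0],
    [0,0,0],
    [0,0,0],
    [0,0,0],
    [0,0,0]
  ],
  "delta_rot": [
    [0,0,0],
    [0,0,0],
    [0,0,0],
    [0,0,0],
    [0,0,0]
  ],
  "claw": [0.2,0.4,0.6,0.8,1]
}}

```text
t: 3.12
eef_pos: [610.5, 213.7, 24.7]
tcp_rot: [3.14, -0.001, 1.37]
ft_force: [-0.9, -0.1, 0.2]
opening: 0.707
grip_force: 0.0
```

>>> {"method": "arm_command", "body": {
  "delta_pos": [
    [0,0,0],
    [0,0,0],
    [0,0,0],
    [0,0,0],
    [0,0,0]
  ],
  "delta_rot": [
    [0,0,0],
    [0,0,0],
    [0,0,0],
    [0,0,0],
    [0,0,0]
  ],
  "claw": [1,1,1,1,1]
}}

```text
t: 3.53
eef_pos: [610.1, 213.6, 23.7]
tcp_rot: [3.142, 0.0, 1.37]
ft_force: [-0.6, 0.2, 0.1]
opening: 0.357
grip_force: 0.0
```

>>> {"method": "arm_command", "body": {
  "delta_pos": [
    [0,0,0],
    [0,0,0],
    [0,0,0],
    [0,0,0],
    [0,0,0]
  ],
  "delta_rot": [
    [0,0,0],
    [0,0,0],
    [0,0,0],
    [0,0,0],
    [0,0,0]
  ],
  "claw": [1,1,1,1,1]
}}

```text
t: 3.95
eef_pos: [610.1, 213.5, 23.6]
tcp_rot: [3.142, 0.0, 1.37]
ft_force: [0.3, -0.1, -0.9]
opening: 0.312
grip_force: 30.0
```

>>> {"method": "arm_command", "body": {
  "delta_pos": [
    [0,0,0.02],
    [0,0,0.06],
    [0,0,0.12],
    [0,0,0.18],
    [0,0,0.24]
  ],
  "delta_rot": [
    [0,0,0],
    [0,0,0],
    [0,0,0],
    [0,0,0],
    [0,0,0]
  ],
  "claw": [1,1,1,1,1]
}}

```text
t: 4.37
eef_pos: [610.2, 213.6, 85.2]
tcp_rot: [3.141, -0.0, 1.37]
ft_force: [0.1, -0.3, -1.1]
opening: 0.314
grip_force: 30.0
```

>>> {"method": "arm_command", "body": {
  "delta_pos": [
    [-0.08,-0.05,0],
    [-0.2,-0.12,0],
    [-0.32,-0.19,0],
    [-0.44,-0.26,0],
    [-0.53,-0.32,0]
  ],
  "delta_rot": [
    [0,0,0.06],
    [0,0,0.13],
    [0,0,0.2],
    [0,0,0.27],
    [0,0,0.342]
  ],
  "claw": [1,1,1,1,1]
}}

```text
t: 4.78
eef_pos: [475.3, 132.8, 84.5]
tcp_rot: [3.142, 0.0, 1.913]
ft_force: [1.0, 0.6, 0.1]
opening: 0.315
grip_force: 30.0
```

>>> {"method": "arm_command", "body": {
  "delta_pos": [
    [0,0,0],
    [0,0,0],
    [0,0,0],
    [0,0,0],
    [0,0,0]
  ],
  "delta_rot": [
    [0,0,0],
    [0,0,0],
    [0,0,0],
    [0,0,0],
    [0,0,0]
  ],
  "claw": [1,1,1,1,1]
}}

```text
t: 5.2
eef_pos: [478.4, 134.0, 83.7]
tcp_rot: [3.141, 0.0, 1.907]
ft_force: [0.6, -0.4, -0.9]
opening: 0.314
grip_force: 30.0
```

```bash
python3 look.py w2
python3 - <<'E'
import cell,cv2
cv2.imwrite("pics/s2.png",cv2.resize(cell.read_camera("side")[160:340,170:410,::-1],None,fx=3,fy=3))
E
```

```text
5.2 [478.4 134.   83.7] [3.141 0.    1.907]
```

View pics/s2.png

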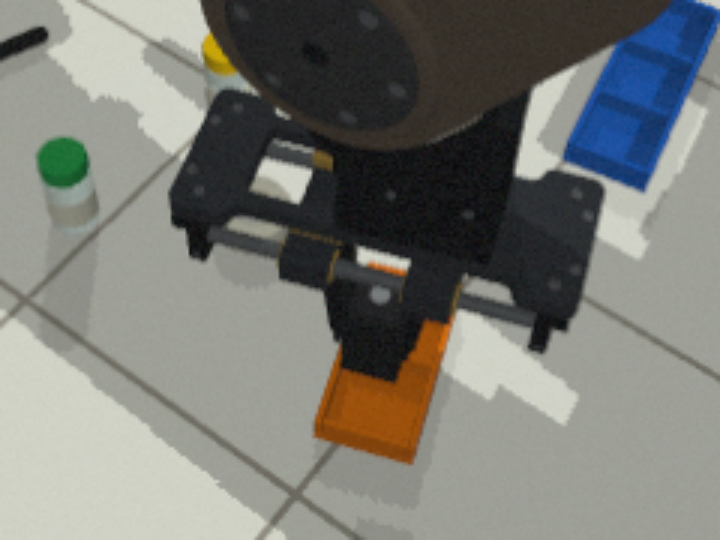

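The black cartridge is held at about (375,340) in the crop, squared up over the tray's near pocket at (385,400). I'll lower it.

>>> {"method": "arm_command", "body": {
  "delta_pos": [
    [0,0,-0.06],
    [0,0,-0.12],
    [0,0,-0.17],
    [0,0,-0.2],
    [0,0,-0.222]
  ],
  "delta_rot": [
    [0,0,0],
    [0,0,0],
    [0,0,0],
    [0,0,0],
    [0,0,0]
  ],
  "claw": [1,1,1,1,1]
}}

```text
t: 5.72
eef_pos: [477.5, 133.7, 27.3]
tcp_rot: [-3.141, -0.0, 1.907]
ft_force: [-6.2, -2.9, 44.7]
opening: 0.313
grip_force: 30.0
```

>>> {"method": "arm_command", "body": {
  "delta_pos": [
    [0,0,0],
    [0,0,0],
    [0,0,0],
    [0,0,0],
    [0,0,0]
  ],
  "delta_rot": [
    [0,0,0],
    [0,0,0],
    [0,0,0],
    [0,0,0],
    [0,0,0]
  ],
  "claw": [1,1,1,1,1]
}}

```text
t: 6.13
eef_pos: [477.7, 133.6, 28.4]
tcp_rot: [3.141, 0.0, 1.907]
ft_force: [-1.0, 0.1, -0.8]
opening: 0.315
grip_force: 30.0
```

>>> {"method": "arm_command", "body": {
  "delta_pos": [
    [0,0,0],
    [0,0,0],
    [0,0,0],
    [0,0,0],
    [0,0,0]
  ],
  "delta_rot": [
    [0,0,0],
    [0,0,0],
    [0,0,0],
    [0,0,0],
    [0,0,0]
  ],
  "claw": [0.5,0.5,0.5,0.5,0.5]
}}

```text
t: 6.55
eef_pos: [477.6, 133.6, 28.2]
tcp_rot: [3.142, 0.0, 1.907]
ft_force: [-0.2, 0.2, 0.0]
opening: 0.493
grip_force: 0.0
```

>>> {"method": "arm_command", "body": {
  "delta_pos": [
    [0,0,0.03],
    [0,0,0.1],
    [0,0,0.2],
    [0,0,0.3],
    [0,0,0.38]
  ],
  "delta_rot": [
    [0,0,0],
    [0,0,0],
    [0,0,0],
    [0,0,0],
    [0,0,0]
  ],
  "claw": [0.5,0.5,0.5,0.5,0.5]
}}

```text
t: 6.97
eef_pos: [477.6, 133.6, 125.2]
tcp_rot: [3.141, 0.0, 1.907]
ft_force: [-0.7, -0.0, -0.2]
opening: 0.498
grip_force: 0.0
```

>>> {"method": "arm_command", "body": {
  "delta_pos": [
    [0.06,0,0],
    [0.16,0,0],
    [0.28,0,0],
    [0.4,0,0],
    [0.5,0,0]
  ],
  "delta_rot": [
    [0,0,-0.04],
    [0,0,-0.08],
    [0,0,-0.12],
    [0,0,-0.16],
    [0,0,-0.214]
  ],
  "claw": [0.1,0,0,0,0]
}}

```text
t: 7.38
eef_pos: [604.3, 133.5, 124.0]
tcp_rot: [3.14, -0.0, 1.568]
ft_force: [-0.2, 0.2, -0.6]
opening: 0.795
grip_force: 0.0
```

>>> {"method": "arm_command", "body": {
  "delta_pos": [
    [0.12,0.018,0],
    [0.24,0.018,0],
    [0.34,0.018,0],
    [0.382,0.018,0],
    [0.382,0.018,0]
  ],
  "delta_rot": [
    [0,0,0],
    [0,0,0],
    [0,0,0],
    [0,0,0],
    [0,0,0]
  ],
  "claw": [0,0,0,0,0]
}}

```text
t: 7.8
eef_pos: [699.6, 137.8, 123.0]
tcp_rot: [3.141, 0.0, 1.57]
ft_force: [0.5, 0.1, 0.8]
opening: 0.997
grip_force: 0.0
```

>>> {"method": "arm_command", "body": {
  "delta_pos": [
    [0,0,0],
    [0,0,0],
    [0,0,0],
    [0,0,0],
    [0,0,0]
  ],
  "delta_rot": [
    [0,0,0],
    [0,0,0],
    [0,0,0],
    [0,0,0],
    [0,0,0]
  ],
  "claw": [0,0,0,0,0]
}}

```text
t: 8.22
eef_pos: [697.7, 138.2, 123.6]
tcp_rot: [3.141, -0.0, 1.571]
ft_force: [-0.5, -0.1, -0.4]
opening: 1.0
grip_force: 0.0
```

Run:
```python
import cell,cv2,numpy as np
a=cell.read_camera("side")[130:330,170:400,::-1]; b=cell.read_camera("scene")[130:330,140:420,::-1]
cv2.imwrite("pics/s3.png",cv2.resize(np.hstack([a,b]),None,fx=1.56,fy=1.56))
```

```text
(no output)
```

View pics/s3.png

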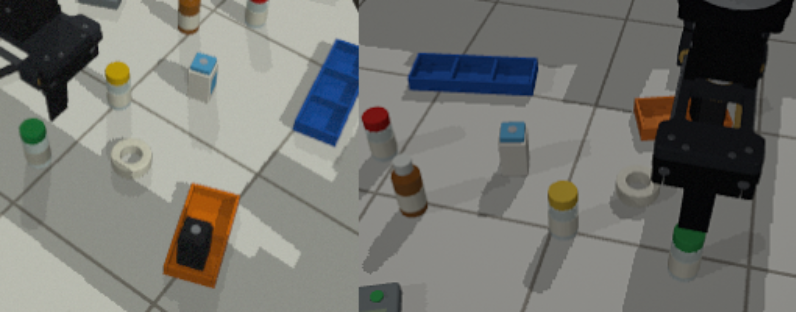

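The black cartridge stands upright in the near orange pocket at (195,243), and the gripper is above the green vial. Next is the green pick.

>>> {"method": "arm_command", "body": {
  "delta_pos": [
    [0,0,-0.1],
    [0,0,-0.2],
    [0,0,-0.3],
    [0,0,-0.37],
    [0,0,-0.4]
  ],
  "delta_rot": [
    [0,0,0],
    [0,0,0],
    [0,0,0],
    [0,0,0],
    [0,0,0]
  ],
  "claw": [0,0,0,0,0]
}}

```text
t: 8.73
eef_pos: [696.8, 137.9, 20.4]
tcp_rot: [-3.138, 0.0, 1.571]
ft_force: [-1.4, -0.4, 0.1]
opening: 1.002
grip_force: 0.0
```

>>> {"method": "arm_command", "body": {
  "delta_pos": [
    [0,0,0],
    [0,0,0],
    [0,0,0],
    [0,0,0],
    [0,0,0]
  ],
  "delta_rot": [
    [0,0,0],
    [0,0,0],
    [0,0,0],
    [0,0,0],
    [0,0,0]
  ],
  "claw": [0.3,0.6,1,1,1]
}}

```text
t: 9.15
eef_pos: [698.6, 138.1, 24.4]
tcp_rot: [3.14, -0.0, 1.571]
ft_force: [-1.0, 0.0, 0.9]
opening: 0.702
grip_force: 0.0
```

>>> {"method": "arm_command", "body": {
  "delta_pos": [
    [0,0,0],
    [0,0,0],
    [0,0,0],
    [0,0,0],
    [0,0,0]
  ],
  "delta_rot": [
    [0,0,0],
    [0,0,0],
    [0,0,0],
    [0,0,0],
    [0,0,0]
  ],
  "claw": [1,1,1,1,1]
}}

```text
t: 9.57
eef_pos: [698.1, 138.1, 23.2]
tcp_rot: [3.141, 0.0, 1.571]
ft_force: [-0.2, -0.2, 0.5]
opening: 0.353
grip_force: 0.0
```

>>> {"method": "arm_command", "body": {
  "delta_pos": [
    [0,0,0],
    [0,0,0],
    [0,0,0],
    [0,0,0],
    [0,0,0]
  ],
  "delta_rot": [
    [0,0,0],
    [0,0,0],
    [0,0,0],
    [0,0,0],
    [0,0,0]
  ],
  "claw": [1,1,1,1,1]
}}

```text
t: 9.98
eef_pos: [698.1, 138.1, 23.2]
tcp_rot: [3.141, -0.0, 1.571]
ft_force: [0.2, -0.0, 0.1]
opening: 0.306
grip_force: 30.0
```

>>> {"method": "arm_command", "body": {
  "delta_pos": [
    [0,0,0.03],
    [0,0,0.1],
    [0,0,0.2],
    [0,0,0.3],
    [0,0,0.4]
  ],
  "delta_rot": [
    [0,0,0],
    [0,0,0],
    [0,0,0],
    [0,0,0],
    [0,0,0]
  ],
  "claw": [1,1,1,1,1]
}}

```text
t: 10.4
eef_pos: [697.9, 138.1, 124.7]
tcp_rot: [-3.141, 0.0, 1.571]
ft_force: [0.1, -1.0, -0.4]
opening: 0.308
grip_force: 30.0
```

>>> {"method": "arm_command", "body": {
  "delta_pos": [
    [-0.05,-0.02,0],
    [-0.14,-0.05,0],
    [-0.24,-0.08,0],
    [-0.34,-0.1,0],
    [-0.44,-0.12,0]
  ],
  "delta_rot": [
    [0,0,0.04],
    [0,0,0.08],
    [0,0,0.12],
    [0,0,0.17],
    [0,0,0.214]
  ],
  "claw": [1,1,1,1,1]
}}

```text
t: 10.82
eef_pos: [586.8, 107.7, 123.7]
tcp_rot: [3.141, 0.0, 1.911]
ft_force: [-0.3, -0.3, 0.4]
opening: 0.308
grip_force: 30.0
```

>>> {"method": "arm_command", "body": {
  "delta_pos": [
    [-0.1,-0.03,0],
    [-0.2,-0.06,0],
    [-0.3,-0.08,0],
    [-0.35,-0.09,0],
    [-0.374,-0.094,0]
  ],
  "delta_rot": [
    [0,0,0],
    [0,0,0],
    [0,0,0],
    [0,0,0],
    [0,0,0]
  ],
  "claw": [1,1,1,1,1]
}}

```text
t: 11.23
eef_pos: [493.0, 84.3, 123.9]
tcp_rot: [-3.142, -0.0, 1.907]
ft_force: [0.1, 0.2, -0.3]
opening: 0.309
grip_force: 30.0
```

>>> {"method": "arm_command", "body": {
  "delta_pos": [
    [0,0,0],
    [0,0,0],
    [0,0,-0.08],
    [0,0,-0.16],
    [0,0,-0.24]
  ],
  "delta_rot": [
    [0,0,0],
    [0,0,0],
    [0,0,0],
    [0,0,0],
    [0,0,0]
  ],
  "claw": [1,1,1,1,1]
}}

```text
t: 11.65
eef_pos: [496.0, 84.8, 62.6]
tcp_rot: [3.14, 0.001, 1.907]
ft_force: [0.7, 0.6, -0.7]
opening: 0.313
grip_force: 30.0
```

>>> {"method": "arm_command", "body": {
  "delta_pos": [
    [0,0,-0.04],
    [0,0,-0.08],
    [0,0,-0.11],
    [0,0,-0.13],
    [0,0,-0.138]
  ],
  "delta_rot": [
    [0,0,0],
    [0,0,0],
    [0,0,0],
    [0,0,0],
    [0,0,0]
  ],
  "claw": [1,1,1,1,1]
}}

```text
t: 12.07
eef_pos: [494.8, 84.6, 28.3]
tcp_rot: [-3.142, -0.0, 1.907]
ft_force: [-1.0, 0.2, 1.0]
opening: 0.309
grip_force: 30.0
```

>>> {"method": "arm_command", "body": {
  "delta_pos": [
    [0,0,0],
    [0,0,0],
    [0,0,0],
    [0,0,0],
    [0,0,0]
  ],
  "delta_rot": [
    [0,0,0],
    [0,0,0],
    [0,0,0],
    [0,0,0],
    [0,0,0]
  ],
  "claw": [1,1,1,1,1]
}}

```text
t: 12.48
eef_pos: [494.8, 84.6, 29.0]
tcp_rot: [3.141, 0.0, 1.907]
ft_force: [-0.0, 0.1, -0.4]
opening: 0.312
grip_force: 30.0
```

>>> {"method": "arm_command", "body": {
  "delta_pos": [
    [0,0,0],
    [0,0,0],
    [0,0,0],
    [0,0,0],
    [0,0,0]
  ],
  "delta_rot": [
    [0,0,0],
    [0,0,0],
    [0,0,0],
    [0,0,0],
    [0,0,0]
  ],
  "claw": [0.5,0.5,0.5,0.5,0.5]
}}

```text
t: 12.9
eef_pos: [494.6, 84.6, 28.6]
tcp_rot: [3.142, -0.0, 1.907]
ft_force: [0.5, 0.1, 0.1]
opening: 0.492
grip_force: 0.0
```

>>> {"method": "arm_command", "body": {
  "delta_pos": [
    [0,0,0.03],
    [0,0,0.1],
    [0,0,0.2],
    [0,0,0.3],
    [0,0,0.4]
  ],
  "delta_rot": [
    [0,0,0],
    [0,0,0],
    [0,0,0],
    [0,0,0],
    [0,0,0]
  ],
  "claw": [0.5,0.5,0.5,0.5,0.5]
}}

```text
t: 13.32
eef_pos: [494.3, 84.6, 130.2]
tcp_rot: [-3.141, -0.0, 1.907]
ft_force: [0.9, -0.6, 0.9]
opening: 0.501
grip_force: 0.0
```

>>> {"method": "arm_command", "body": {
  "delta_pos": [
    [0.07,-0.1,0],
    [0.17,-0.22,0],
    [0.27,-0.35,0],
    [0.36,-0.48,0],
    [0.44,-0.588,0]
  ],
  "delta_rot": [
    [0,0,-0.02],
    [0,0,-0.04],
    [0,0,-0.06],
    [0,0,-0.08],
    [0,0,-0.092]
  ],
  "claw": [0.1,0,0,0,0]
}}

```text
t: 13.73
eef_pos: [605.7, -64.7, 129.4]
tcp_rot: [3.141, 0.0, 1.76]
ft_force: [0.7, 0.0, 0.1]
opening: 0.794
grip_force: 0.0
```

>>> {"method": "arm_command", "body": {
  "delta_pos": [
    [0,0,0],
    [0,0,0],
    [0,0,0],
    [0,0,0],
    [0,0,0]
  ],
  "delta_rot": [
    [0,0,0],
    [0,0,0],
    [0,0,0],
    [0,0,0],
    [0,0,0]
  ],
  "claw": [0,0,0,0,0]
}}

```text
t: 14.15
eef_pos: [604.1, -61.4, 129.0]
tcp_rot: [3.142, -0.0, 1.764]
ft_force: [1.1, 0.2, 0.8]
opening: 0.999
grip_force: 0.0
```

Run:
```python
import cell,cv2,numpy as np
a=cell.read_camera("side")[100:300,170:420,::-1]; b=cell.read_camera("scene")[130:330,140:400,::-1]
cv2.imwrite("pics/s4.png",cv2.resize(np.hstack([a,b]),None,fx=1.56,fy=1.56))
```

```text
(no output)
```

View pics/s4.png

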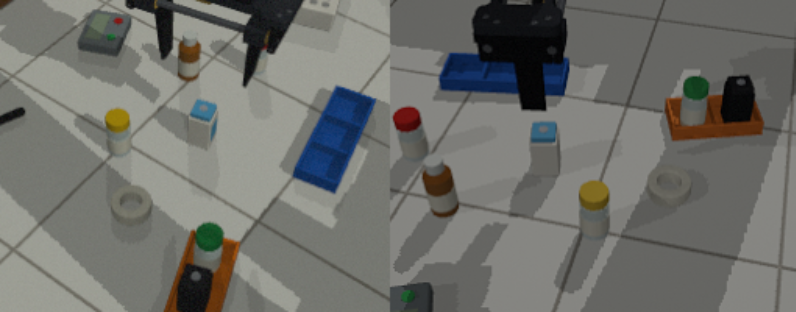

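Green and black both stand upright in the orange tray, and the fingers straddle the cream cartridge. Picking it now.

>>> {"method": "arm_command", "body": {
  "delta_pos": [
    [0,0,-0.1],
    [0,0,-0.2],
    [0,0,-0.3],
    [0,0,-0.38],
    [0,0,-0.42]
  ],
  "delta_rot": [
    [0,0,0],
    [0,0,0],
    [0,0,0],
    [0,0,0],
    [0,0,0]
  ],
  "claw": [0,0,0,0,0]
}}

```text
t: 14.67
eef_pos: [603.5, -61.8, 21.5]
tcp_rot: [-3.139, -0.001, 1.763]
ft_force: [-0.6, 0.4, 0.0]
opening: 1.001
grip_force: 0.0
```

>>> {"method": "arm_command", "body": {
  "delta_pos": [
    [0,0,0],
    [0,0,0],
    [0,0,0],
    [0,0,0],
    [0,0,0]
  ],
  "delta_rot": [
    [0,0,0],
    [0,0,0],
    [0,0,0],
    [0,0,0],
    [0,0,0]
  ],
  "claw": [0.3,0.6,1,1,1]
}}

```text
t: 15.08
eef_pos: [605.1, -62.5, 24.8]
tcp_rot: [3.14, 0.001, 1.763]
ft_force: [-0.5, -0.0, -1.2]
opening: 0.709
grip_force: 0.0
```

>>> {"method": "arm_command", "body": {
  "delta_pos": [
    [0,0,0],
    [0,0,0],
    [0,0,0],
    [0,0,0],
    [0,0,0]
  ],
  "delta_rot": [
    [0,0,0],
    [0,0,0],
    [0,0,0],
    [0,0,0],
    [0,0,0]
  ],
  "claw": [1,1,1,1,1]
}}

```text
t: 15.5
eef_pos: [604.6, -62.4, 23.7]
tcp_rot: [3.142, -0.0, 1.763]
ft_force: [-0.4, -0.5, -0.8]
opening: 0.358
grip_force: 0.0
```

>>> {"method": "arm_command", "body": {
  "delta_pos": [
    [0,0,0],
    [0,0,0],
    [0,0,0],
    [0,0,0],
    [0,0,0]
  ],
  "delta_rot": [
    [0,0,0],
    [0,0,0],
    [0,0,0],
    [0,0,0],
    [0,0,0]
  ],
  "claw": [1,1,1,1,1]
}}

```text
t: 15.92
eef_pos: [604.6, -62.4, 23.6]
tcp_rot: [3.142, -0.0, 1.762]
ft_force: [0.2, 0.1, 0.2]
opening: 0.321
grip_force: 29.2
```

>>> {"method": "arm_command", "body": {
  "delta_pos": [
    [0,0,0.03],
    [0,0,0.1],
    [0,0,0.18],
    [0,0,0.25],
    [0,0,0.3]
  ],
  "delta_rot": [
    [0,0,0],
    [0,0,0],
    [0,0,0],
    [0,0,0],
    [0,0,0]
  ],
  "claw": [1,1,1,1,1]
}}

```text
t: 16.33
eef_pos: [604.9, -62.5, 100.7]
tcp_rot: [3.14, 0.001, 1.763]
ft_force: [0.7, 0.1, -0.6]
opening: 0.321
grip_force: 29.2
```

>>> {"method": "arm_command", "body": {
  "delta_pos": [
    [-0.08,-0.03,0],
    [-0.2,-0.06,0],
    [-0.34,-0.1,0],
    [-0.48,-0.15,0],
    [-0.58,-0.186,0]
  ],
  "delta_rot": [
    [0,0,0],
    [0,0,0],
    [0,0,0],
    [0,0,0],
    [0,0,-0.015]
  ],
  "claw": [1,1,1,1,1]
}}

```text
t: 16.75
eef_pos: [456.9, -109.0, 99.1]
tcp_rot: [-3.141, -0.0, 1.74]
ft_force: [0.2, -0.4, 0.3]
opening: 0.322
grip_force: 29.2
```

>>> {"method": "arm_command", "body": {
  "delta_pos": [
    [0,0,0],
    [0,0,0],
    [0,0,0],
    [0,0,0],
    [0,0,0]
  ],
  "delta_rot": [
    [0,0,0],
    [0,0,0],
    [0,0,0],
    [0,0,0],
    [0,0,0]
  ],
  "claw": [1,1,1,1,1]
}}

```text
t: 17.17
eef_pos: [460.4, -108.7, 98.6]
tcp_rot: [3.141, 0.0, 1.74]
ft_force: [-1.1, -0.2, -1.0]
opening: 0.318
grip_force: 29.2
```

Run:
```python
import cell,cv2,numpy as np
a=cell.read_camera("side")[120:270,300:460,::-1]; b=cell.read_camera("scene")[130:280,140:300,::-1]
cv2.imwrite("pics/s5.png",cv2.resize(np.hstack([a,b]),None,fx=2.5,fy=2.5,interpolation=cv2.INTER_CUBIC))
```

```text
(no output)
```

View pics/s5.png

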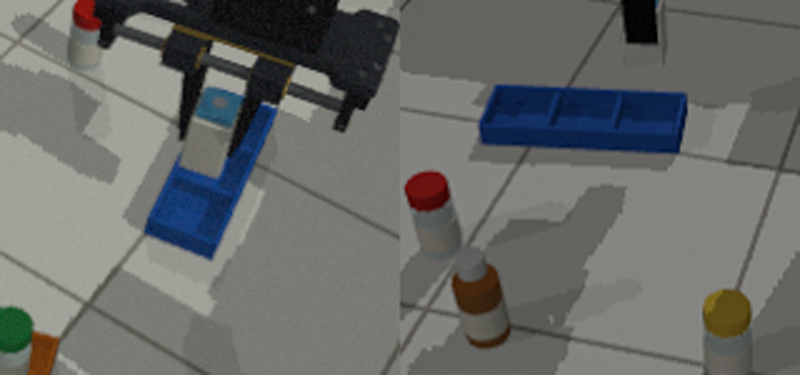

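The cream cartridge hangs upright over the +y pocket of the blue tray. I'll lower, release and go to the amber bottle.

>>> {"method": "arm_command", "body": {
  "delta_pos": [
    [0,0,-0.08],
    [0,0,-0.15],
    [0,0,-0.21],
    [0,0,-0.25],
    [0,0,-0.265]
  ],
  "delta_rot": [
    [0,0,0],
    [0,0,0],
    [0,0,0],
    [0,0,0],
    [0,0,0]
  ],
  "claw": [1,1,1,1,1]
}}

```text
t: 17.68
eef_pos: [459.3, -108.6, 31.0]
tcp_rot: [-3.14, -0.001, 1.739]
ft_force: [-0.2, -0.0, 0.4]
opening: 0.321
grip_force: 29.2
```

>>> {"method": "arm_command", "body": {
  "delta_pos": [
    [0,0,0],
    [0,0,-0.005],
    [0,0,-0.01],
    [0,0,-0.015],
    [0,0,-0.015]
  ],
  "delta_rot": [
    [0,0,0],
    [0,0,0],
    [0,0,0],
    [0,0,0],
    [0,0,0]
  ],
  "claw": [1,1,1,1,1]
}}

```text
t: 18.1
eef_pos: [459.7, -109.0, 28.9]
tcp_rot: [3.141, 0.0, 1.739]
ft_force: [-0.7, -0.1, -0.2]
opening: 0.318
grip_force: 29.2
```

>>> {"method": "arm_command", "body": {
  "delta_pos": [
    [0,0,0],
    [0,0,0],
    [0,0,0],
    [0,0,0],
    [0,0,0]
  ],
  "delta_rot": [
    [0,0,0],
    [0,0,0],
    [0,0,0],
    [0,0,0],
    [0,0,0]
  ],
  "claw": [0.5,0.5,0.5,0.5,0.5]
}}

```text
t: 18.52
eef_pos: [459.6, -108.9, 28.7]
tcp_rot: [3.141, 0.0, 1.739]
ft_force: [0.2, -0.3, 0.1]
opening: 0.498
grip_force: 0.0
```

>>> {"method": "arm_command", "body": {
  "delta_pos": [
    [0,0,0.03],
    [0,0,0.1],
    [0,0,0.2],
    [0,0,0.3],
    [0,0,0.4]
  ],
  "delta_rot": [
    [0,0,0],
    [0,0,0],
    [0,0,0],
    [0,0,0],
    [0,0,0]
  ],
  "claw": [0.5,0.5,0.5,0.5,0.5]
}}

```text
t: 18.93
eef_pos: [459.3, -108.8, 130.2]
tcp_rot: [-3.141, -0.0, 1.739]
ft_force: [0.4, -0.1, -0.6]
opening: 0.501
grip_force: 0.0
```

>>> {"method": "arm_command", "body": {
  "delta_pos": [
    [0.06,0,0],
    [0.16,-0.02,0],
    [0.28,-0.05,0],
    [0.4,-0.08,0],
    [0.5,-0.1,0]
  ],
  "delta_rot": [
    [0,0,0],
    [0,0,0],
    [0,0,0],
    [0,0,0],
    [0,0,0]
  ],
  "claw": [0.1,0,0,0,0]
}}

```text
t: 19.35
eef_pos: [586.3, -134.4, 129.5]
tcp_rot: [3.141, 0.001, 1.739]
ft_force: [0.2, 0.2, 0.4]
opening: 0.792
grip_force: 0.0
```

>>> {"method": "arm_command", "body": {
  "delta_pos": [
    [0.1,-0.02,0],
    [0.2,-0.04,0],
    [0.32,-0.05,0],
    [0.39,-0.06,0],
    [0.412,-0.062,0]
  ],
  "delta_rot": [
    [0,0,0],
    [0,0,0],
    [0,0,0],
    [0,0,0],
    [0,0,0]
  ],
  "claw": [0,0,0,0,0]
}}

```text
t: 19.77
eef_pos: [689.5, -149.6, 128.7]
tcp_rot: [3.141, 0.0, 1.739]
ft_force: [-0.0, 0.4, 0.1]
opening: 0.993
grip_force: 0.0
```

>>> {"method": "arm_command", "body": {
  "delta_pos": [
    [0,0,0],
    [0,0,0],
    [0,0,0],
    [0,0,0],
    [0,0,0]
  ],
  "delta_rot": [
    [0,0,0],
    [0,0,0],
    [0,0,0],
    [0,0,0],
    [0,0,0]
  ],
  "claw": [0,0,0,0,0]
}}

```text
t: 20.18
eef_pos: [687.0, -149.4, 129.1]
tcp_rot: [3.141, 0.0, 1.739]
ft_force: [0.4, -0.0, -0.5]
opening: 1.001
grip_force: 0.0
```

>>> {"method": "arm_command", "body": {
  "delta_pos": [
    [0,0,-0.1],
    [0,0,-0.2],
    [0,0,-0.3],
    [0,0,-0.38],
    [0,0,-0.42]
  ],
  "delta_rot": [
    [0,0,0],
    [0,0,0],
    [0,0,0],
    [0,0,0],
    [0,0,0]
  ],
  "claw": [0,0,0,0,0]
}}

```text
t: 20.6
eef_pos: [686.3, -149.1, 21.3]
tcp_rot: [-3.139, -0.001, 1.739]
ft_force: [-0.7, 0.4, -0.1]
opening: 0.999
grip_force: 0.0
```

>>> {"method": "arm_command", "body": {
  "delta_pos": [
    [0,0,0],
    [0,0,0],
    [0,0,0],
    [0,0,0],
    [0,0,0]
  ],
  "delta_rot": [
    [0,0,0],
    [0,0,0],
    [0,0,0],
    [0,0,0],
    [0,0,0]
  ],
  "claw": [0.3,0.6,1,1,1]
}}

```text
t: 21.02
eef_pos: [688.1, -149.6, 25.0]
tcp_rot: [3.14, 0.001, 1.739]
ft_force: [0.2, 0.1, -0.0]
opening: 0.706
grip_force: 0.0
```

>>> {"method": "arm_command", "body": {
  "delta_pos": [
    [0,0,0],
    [0,0,0],
    [0,0,0],
    [0,0,0],
    [0,0,0]
  ],
  "delta_rot": [
    [0,0,0],
    [0,0,0],
    [0,0,0],
    [0,0,0],
    [0,0,0]
  ],
  "claw": [1,1,1,1,1]
}}

```text
t: 21.43
eef_pos: [687.6, -149.4, 23.7]
tcp_rot: [3.142, 0.0, 1.739]
ft_force: [-1.2, 0.9, -0.8]
opening: 0.352
grip_force: 0.0
```

>>> {"method": "arm_command", "body": {
  "delta_pos": [
    [0,0,0],
    [0,0,0],
    [0,0,0],
    [0,0,0],
    [0,0,0]
  ],
  "delta_rot": [
    [0,0,0],
    [0,0,0],
    [0,0,0],
    [0,0,0],
    [0,0,0]
  ],
  "claw": [1,1,1,1,1]
}}

```text
t: 21.85
eef_pos: [687.6, -149.4, 23.6]
tcp_rot: [3.141, 0.0, 1.739]
ft_force: [0.0, -0.8, 0.2]
opening: 0.308
grip_force: 30.0
```

>>> {"method": "arm_command", "body": {
  "delta_pos": [
    [0,0,0.03],
    [0,0,0.1],
    [0,0,0.2],
    [0,0,0.3],
    [0,0,0.4]
  ],
  "delta_rot": [
    [0,0,0],
    [0,0,0],
    [0,0,0],
    [0,0,0],
    [0,0,0]
  ],
  "claw": [1,1,1,1,1]
}}

```text
t: 22.27
eef_pos: [687.4, -149.4, 125.2]
tcp_rot: [-3.141, -0.0, 1.739]
ft_force: [0.7, 0.3, -0.5]
opening: 0.312
grip_force: 30.0
```

>>> {"method": "arm_command", "body": {
  "delta_pos": [
    [-0.06,0,0],
    [-0.16,-0.01,0],
    [-0.28,-0.02,0],
    [-0.4,-0.03,0],
    [-0.5,-0.03,0]
  ],
  "delta_rot": [
    [0,0,0],
    [0,0,0],
    [0,0,0],
    [0,0,0],
    [0,0,0]
  ],
  "claw": [1,1,1,1,1]
}}

```text
t: 22.68
eef_pos: [560.6, -157.0, 124.2]
tcp_rot: [-3.142, 0.0, 1.739]
ft_force: [1.0, -1.4, -0.8]
opening: 0.314
grip_force: 30.0
```

>>> {"method": "arm_command", "body": {
  "delta_pos": [
    [-0.1,-0.01,0],
    [-0.2,-0.01,0],
    [-0.3,-0.014,0],
    [-0.36,-0.014,0],
    [-0.378,-0.014,0]
  ],
  "delta_rot": [
    [0,0,0],
    [0,0,0],
    [0,0,0],
    [0,0,0],
    [0,0,0]
  ],
  "claw": [1,1,1,1,1]
}}

```text
t: 23.1
eef_pos: [466.1, -160.2, 124.3]
tcp_rot: [-3.141, -0.0, 1.738]
ft_force: [0.5, -0.7, -0.4]
opening: 0.309
grip_force: 30.0
```

>>> {"method": "arm_command", "body": {
  "delta_pos": [
    [0,0,0],
    [0,0,0],
    [0,0,-0.08],
    [0,0,-0.16],
    [0,0,-0.24]
  ],
  "delta_rot": [
    [0,0,0],
    [0,0,0],
    [0,0,0],
    [0,0,0],
    [0,0,0]
  ],
  "claw": [1,1,1,1,1]
}}

```text
t: 23.52
eef_pos: [469.5, -160.6, 63.1]
tcp_rot: [3.14, 0.001, 1.739]
ft_force: [-0.0, 0.1, -1.0]
opening: 0.308
grip_force: 30.0
```

>>> {"method": "arm_command", "body": {
  "delta_pos": [
    [0,0,-0.04],
    [0,0,-0.08],
    [0,0,-0.11],
    [0,0,-0.13],
    [0,0,-0.138]
  ],
  "delta_rot": [
    [0,0,0],
    [0,0,0],
    [0,0,0],
    [0,0,0],
    [0,0,0]
  ],
  "claw": [1,1,1,1,1]
}}

```text
t: 23.93
eef_pos: [468.3, -160.4, 28.8]
tcp_rot: [-3.142, -0.0, 1.739]
ft_force: [0.3, 0.4, -1.1]
opening: 0.311
grip_force: 30.0
```

>>> {"method": "arm_command", "body": {
  "delta_pos": [
    [0,0,0],
    [0,0,0],
    [0,0,0],
    [0,0,0],
    [0,0,0]
  ],
  "delta_rot": [
    [0,0,0],
    [0,0,0],
    [0,0,0],
    [0,0,0],
    [0,0,0]
  ],
  "claw": [1,1,1,1,1]
}}

```text
t: 24.35
eef_pos: [468.2, -160.5, 29.5]
tcp_rot: [3.141, 0.0, 1.739]
ft_force: [0.5, 0.2, -0.6]
opening: 0.31
grip_force: 30.0
```

>>> {"method": "arm_command", "body": {
  "delta_pos": [
    [0,0,-0.004],
    [0,0,-0.004],
    [0,0,-0.004],
    [0,0,-0.004],
    [0,0,-0.004]
  ],
  "delta_rot": [
    [0,0,0],
    [0,0,0],
    [0,0,0],
    [0,0,0],
    [0,0,0]
  ],
  "claw": [1,1,0.5,0.5,0.5]
}}

```text
t: 24.77
eef_pos: [468.1, -160.4, 28.2]
tcp_rot: [3.141, 0.0, 1.739]
ft_force: [-0.8, 0.4, -0.4]
opening: 0.462
grip_force: 0.0
```

>>> {"method": "arm_command", "body": {
  "delta_pos": [
    [0,0,0],
    [0,0,0],
    [0,0,0.05],
    [0,0,0.14],
    [0,0,0.24]
  ],
  "delta_rot": [
    [0,0,0],
    [0,0,0],
    [0,0,0],
    [0,0,0],
    [0,0,0]
  ],
  "claw": [0.5,0.5,0.5,0.5,0.5]
}}

```text
t: 25.18
eef_pos: [467.5, -160.2, 88.1]
tcp_rot: [-3.14, -0.001, 1.739]
ft_force: [-0.2, -0.3, 0.2]
opening: 0.501
grip_force: 0.0
```

>>> {"method": "arm_command", "body": {
  "delta_pos": [
    [0,0,0.08],
    [0,0,0.16],
    [0.05,0,0.16],
    [0.13,-0.04,0.16],
    [0.25,-0.09,0.16]
  ],
  "delta_rot": [
    [0,0,0],
    [0,0,0],
    [0,0,0],
    [0,0,0],
    [0,0,0]
  ],
  "claw": [0.5,0.5,0,0,0]
}}

```text
t: 25.6
eef_pos: [530.2, -182.6, 129.0]
tcp_rot: [-3.142, -0.0, 1.739]
ft_force: [0.9, -0.0, 1.1]
opening: 0.654
grip_force: 0.0
```

>>> {"method": "arm_command", "body": {
  "delta_pos": [
    [0.12,-0.04,0],
    [0.24,-0.08,0],
    [0.33,-0.11,0],
    [0.355,-0.126,0],
    [0.355,-0.126,0]
  ],
  "delta_rot": [
    [0,0,0],
    [0,0,0],
    [0,0,0],
    [0,0,0],
    [0,0,0]
  ],
  "claw": [0,0,0,0,0]
}}

```text
t: 26.02
eef_pos: [619.8, -214.8, 127.4]
tcp_rot: [-3.141, -0.0, 1.739]
ft_force: [-0.5, -0.1, -0.1]
opening: 0.976
grip_force: 0.0
```

>>> {"method": "arm_command", "body": {
  "delta_pos": [
    [0,0,0],
    [0,0,0],
    [0,0,0],
    [0,0,0],
    [0,0,0]
  ],
  "delta_rot": [
    [0,0,0],
    [0,0,0],
    [0,0,0],
    [0,0,0],
    [0,0,0]
  ],
  "claw": [0,0,0,0,0]
}}

```text
t: 26.43
eef_pos: [618.9, -214.3, 128.5]
tcp_rot: [3.141, 0.0, 1.739]
ft_force: [-0.4, -0.2, -0.2]
opening: 1.0
grip_force: 0.0
```

>>> {"method": "arm_command", "body": {
  "delta_pos": [
    [0,0,-0.1],
    [0,0,-0.2],
    [0,0,-0.3],
    [0,0,-0.38],
    [0,0,-0.42]
  ],
  "delta_rot": [
    [0,0,0],
    [0,0,0],
    [0,0,0],
    [0,0,0],
    [0,0,0]
  ],
  "claw": [0,0,0,0,0]
}}

```text
t: 26.85
eef_pos: [618.2, -213.9, 20.8]
tcp_rot: [-3.139, -0.002, 1.739]
ft_force: [-0.2, -0.6, -0.3]
opening: 0.997
grip_force: 0.0
```

>>> {"method": "arm_command", "body": {
  "delta_pos": [
    [0,0,0],
    [0,0,0],
    [0,0,0],
    [0,0,0],
    [0,0,0]
  ],
  "delta_rot": [
    [0,0,0],
    [0,0,0],
    [0,0,0],
    [0,0,0],
    [0,0,0]
  ],
  "claw": [0.3,0.6,1,1,1]
}}

```text
t: 27.27
eef_pos: [619.8, -214.6, 24.4]
tcp_rot: [3.14, 0.001, 1.739]
ft_force: [0.3, 0.0, 0.3]
opening: 0.709
grip_force: 0.0
```

>>> {"method": "arm_command", "body": {
  "delta_pos": [
    [0,0,0],
    [0,0,0],
    [0,0,0],
    [0,0,0],
    [0,0,0]
  ],
  "delta_rot": [
    [0,0,0],
    [0,0,0],
    [0,0,0],
    [0,0,0],
    [0,0,0]
  ],
  "claw": [1,1,1,1,1]
}}

```text
t: 27.68
eef_pos: [619.3, -214.4, 23.2]
tcp_rot: [3.141, 0.0, 1.739]
ft_force: [-0.9, -0.1, 0.5]
opening: 0.358
grip_force: 0.0
```

>>> {"method": "arm_command", "body": {
  "delta_pos": [
    [0,0,0],
    [0,0,0],
    [0,0,0],
    [0,0,0],
    [0,0,0]
  ],
  "delta_rot": [
    [0,0,0],
    [0,0,0],
    [0,0,0],
    [0,0,0],
    [0,0,0]
  ],
  "claw": [1,1,1,1,1]
}}

```text
t: 28.1
eef_pos: [619.4, -214.5, 23.2]
tcp_rot: [3.141, 0.0, 1.739]
ft_force: [0.7, 1.2, 0.7]
opening: 0.308
grip_force: 30.0
```

>>> {"method": "arm_command", "body": {
  "delta_pos": [
    [0,0,0.03],
    [0,0,0.1],
    [0,0,0.2],
    [0,0,0.3],
    [0,0,0.4]
  ],
  "delta_rot": [
    [0,0,0],
    [0,0,0],
    [0,0,0],
    [0,0,0],
    [0,0,0]
  ],
  "claw": [1,1,1,1,1]
}}

```text
t: 28.52
eef_pos: [619.1, -214.3, 124.6]
tcp_rot: [-3.141, -0.0, 1.739]
ft_force: [0.8, -0.7, -0.5]
opening: 0.308
grip_force: 30.0
```

>>> {"method": "arm_command", "body": {
  "delta_pos": [
    [-0.08,0,0],
    [-0.2,0,0],
    [-0.34,0.01,0],
    [-0.48,0.012,0],
    [-0.57,0.012,0]
  ],
  "delta_rot": [
    [0,0,0],
    [0,0,0],
    [0,0,0],
    [0,0,0],
    [0,0,0]
  ],
  "claw": [1,1,1,1,1]
}}

```text
t: 28.93
eef_pos: [473.9, -210.6, 123.6]
tcp_rot: [-3.141, -0.001, 1.739]
ft_force: [0.7, -0.7, -0.6]
opening: 0.313
grip_force: 30.0
```

>>> {"method": "arm_command", "body": {
  "delta_pos": [
    [0,0,0],
    [0,0,0],
    [0,0,-0.08],
    [0,0,-0.16],
    [0,0,-0.24]
  ],
  "delta_rot": [
    [0,0,0],
    [0,0,0],
    [0,0,0],
    [0,0,0],
    [0,0,0]
  ],
  "claw": [1,1,1,1,1]
}}

```text
t: 29.35
eef_pos: [478.2, -211.8, 62.9]
tcp_rot: [3.14, 0.001, 1.739]
ft_force: [-0.3, -1.2, -0.6]
opening: 0.307
grip_force: 30.0
```

>>> {"method": "arm_command", "body": {
  "delta_pos": [
    [0,0,-0.04],
    [0,0,-0.08],
    [0,0,-0.11],
    [0,0,-0.13],
    [0,0,-0.138]
  ],
  "delta_rot": [
    [0,0,0],
    [0,0,0],
    [0,0,0],
    [0,0,0],
    [0,0,0]
  ],
  "claw": [1,1,1,1,1]
}}

```text
t: 29.77
eef_pos: [477.0, -211.4, 28.3]
tcp_rot: [-3.142, -0.0, 1.739]
ft_force: [-0.5, 0.9, -0.8]
opening: 0.312
grip_force: 30.0
```

>>> {"method": "arm_command", "body": {
  "delta_pos": [
    [0,0,0],
    [0,0,0],
    [0,0,-0.002],
    [0,0,-0.002],
    [0,0,-0.002]
  ],
  "delta_rot": [
    [0,0,0],
    [0,0,0],
    [0,0,0],
    [0,0,0],
    [0,0,0]
  ],
  "claw": [1,1,1,1,1]
}}

```text
t: 30.18
eef_pos: [476.9, -211.5, 28.5]
tcp_rot: [3.141, 0.0, 1.739]
ft_force: [0.5, -0.4, 0.2]
opening: 0.312
grip_force: 30.0
```

Release, raise clear, then a final look.

>>> {"method": "arm_command", "body": {
  "delta_pos": [
    [0,0,0],
    [0,0,0],
    [0,0,0],
    [0,0,0],
    [0,0,0]
  ],
  "delta_rot": [
    [0,0,0],
    [0,0,0],
    [0,0,0],
    [0,0,0],
    [0,0,0]
  ],
  "claw": [0.5,0.5,0.5,0.5,0.5]
}}

```text
t: 30.6
eef_pos: [476.8, -211.4, 28.2]
tcp_rot: [3.141, 0.0, 1.739]
ft_force: [0.1, 0.2, 0.5]
opening: 0.494
grip_force: 0.0
```

>>> {"method": "arm_command", "body": {
  "delta_pos": [
    [0,0,0.03],
    [0,0,0.1],
    [0,0,0.2],
    [0,0,0.3],
    [0,0,0.4]
  ],
  "delta_rot": [
    [0,0,0],
    [0,0,0],
    [0,0,0],
    [0,0,0],
    [0,0,0]
  ],
  "claw": [0.5,0.5,0.5,0.5,0.5]
}}

```text
t: 31.02
eef_pos: [476.6, -211.3, 129.7]
tcp_rot: [-3.142, -0.0, 1.739]
ft_force: [-0.4, 0.3, -1.2]
opening: 0.499
grip_force: 0.0
```

>>> {"method": "arm_command", "body": {
  "delta_pos": [
    [0.05,-0.02,0.1],
    [0.12,-0.06,0.2],
    [0.2,-0.12,0.3],
    [0.28,-0.2,0.4],
    [0.36,-0.28,0.48]
  ],
  "delta_rot": [
    [0,0,0],
    [0,0,0],
    [0,0,0],
    [0,0,0],
    [0,0,0]
  ],
  "claw": [0.5,0.5,0.5,0.5,0.5]
}}

```text
t: 31.43
eef_pos: [567.6, -281.8, 251.4]
tcp_rot: [3.14, 0.001, 1.74]
ft_force: [-0.6, 0.4, -0.6]
opening: 0.5
grip_force: 0.0
```

>>> {"method": "arm_command", "body": {
  "delta_pos": [
    [0,0,0],
    [0,0,0],
    [0,0,0],
    [0,0,0],
    [0,0,0]
  ],
  "delta_rot": [
    [0,0,0],
    [0,0,0],
    [0,0,0],
    [0,0,0],
    [0,0,0]
  ],
  "claw": [0.5,0.5,0.5,0.5,0.5]
}}

```text
t: 31.85
eef_pos: [566.1, -280.7, 247.6]
tcp_rot: [-3.141, -0.001, 1.739]
ft_force: [0.2, -0.5, -0.0]
opening: 0.499
grip_force: 0.0
```

Run:
```python
import cell,cv2,numpy as np
a=cell.read_camera("side")[110:330,220:430,::-1]; b=cell.read_camera("scene")[100:320,140:400,::-1]
cv2.imwrite("pics/s6.png",cv2.resize(np.hstack([a,b]),None,fx=1.7,fy=1.7,interpolation=cv2.INTER_CUBIC))
```

```text
(no output)
```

View pics/s6.png

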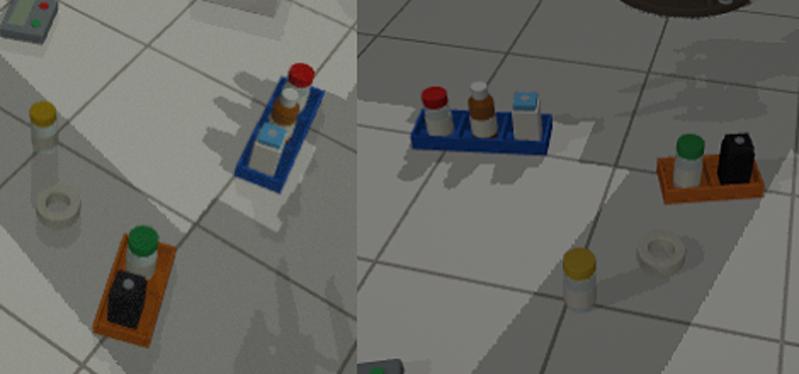

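All five things stand upright in their own pockets: red, amber and cream in blue at (435,112), (481,110) and (526,117), green and black in orange at (688,160) and (736,158). The yellow vial is unmoved at (579,280). Handing in.

```bash
python3 -c "import cell;print(cell.job_done())"
```

```text
the job is handed in; nothing more can be done
None
```

I handed the job in at about 32 s with both kits made up: all five things stand upright in their own pockets and the yellow vial was not moved; the hand-in gave no verdict back.

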